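# Find the loose post of the plate rack

### The job

One of the four posts of the plate rack is worn and has play: wiggle the posts side to side along the row to feel which one it is. Slide the loose post fully over to the left, which unhooks its foot, lift it out and stand it foot down in the white pot beside the rack for repair. Leave the three sound posts in the rack, the pot standing about where it is, and the things around undisturbed.

Things in the scene. Friction and masses are not known exactly. Their poses are not given: they have to be found in the camera images.
- rack: low dark-wood base of a plate rack, fixed on the cooktop: 80 x 310 mm, 44 mm high. Origin at the centre of its underside; its y axis runs along the row of posts (to the left as the robot sees it, give or take the yaw), z up. Four posts stand on it at y = +120, +40, -40, -120 mm. Three are sound, one is worn; which one changes every time and cannot be seen.
- rack_top (a point): middle of the rack's top, 44 mm over the cooktop. How the posts behave: pushed along the row at its upright, a sound post yields about 1 to 3 mm (fit and lean), then stands firm; a lock hidden in the rack holds it. The one worn post slides with hardly any resistance 9 mm to the left (rack's +y) or 4 mm to the right of where it starts, until its stem meets the end of its slot.
- rack_left_end (a point): left (+y) end of the rack's top, 155 mm from its middle. How the worn post comes out: a straight pull lifts no post, not even the worn one, for the hook of its foot catches under the rack's top. Slid 7 mm or more to the left (towards this end) the worn post's hook is clear and it lifts straight up; 38 mm of lift frees it. Sound posts cannot be taken out.
- post_1_centre (a point): half-way point of post 1, first from the left. All four posts are alike, loose, light wood, 90 g. Upright 24 mm (rack x) by 22 mm (rack y) with flat sides from 6 to 76 mm above the rack's top, low dome to 81 mm. Collar 30 x 50 x 6 mm rests on the rack's top. This point is 21.5 mm above the collar's underside; grip the 22 mm width (fingers along the row) 25 to 35 mm above it.
- post_1_foot (a point): centre of the lower end of the stem of post 1, 59.5 mm below its centre point along the post's own axis; hidden in the rack at the start.
- post_1: post 1; origin at the middle of the collar's underside, 21.5 mm below its centre point; z up along the post, y along the row to the left. Below the collar of every post a stem 14 mm square and 38 mm long goes down into the rack; from its right (-y) side a hook sticks out 10 mm and catches under the rack's top board.
- post_2_centre (a point): half-way point of post 2, second from the left. Shape as post 1.
- post_2_foot (a point): centre of the lower end of the stem of post 2, 59.5 mm below its centre point along the post's own axis; hidden in the rack at the start.
- post_2: post 2; origin at the middle of the collar's underside, 21.5 mm below its centre point; z up along the post, y along the row to the left.
- post_3_centre (a point): half-way point of post 3, third from the left. Shape as post 1.
- post_3_foot (a point): centre of the lower end of the stem of post 3, 59.5 mm below its centre point along the post's own axis; hidden in the rack at the start.
- post_3: post 3; origin at the middle of the collar's underside, 21.5 mm below its centre point; z up along the post, y along the row to the left.
- post_4_centre (a point): half-way point of post 4, fourth from the left. Shape as post 1.
- post_4_foot (a point): centre of the lower end of the stem of post 4, 59.5 mm below its centre point along the post's own axis; hidden in the rack at the start.
- post_4: post 4; origin at the middle of the collar's underside, 21.5 mm below its centre point; z up along the post, y along the row to the left.
- pot: white ceramic utensil pot, round, open at the top, loose, 0.6 kg: 96 mm across the rim, 70 mm high, wall 4 mm, floor about 5 mm thick, inside about 69 to 88 mm wide (widest at the rim). It stands to the left of the rack. Origin at the centre of its underside. A post put in foot first stands or leans in it.
- mill: dark-wood pepper mill, 58 mm across, 150 mm high, stands behind the rack; origin at its underside. Bystander.
- salt: salt shaker, 44 mm across, 90 mm high, stands behind the rack; origin at its underside. Bystander.
- honey: round honey jar, 63 mm across, 95 mm high, stands at the back left; origin at its underside. Bystander.
Mind the look-alikes: they are no part of the job. Leave any turquoise look-alike of the post_3 alone.

How it is judged (in metres and radians):
At the end, for the whole second after the job is handed in: One post is at rest in the pot, foot down: stem end within 45 mm of the pot's axis, under 35 mm above its underside, lean under 0.9 rad. The other three are in the rack within 8 mm and 0.1 rad of where they stood. The pot stands upright and at rest within 60 mm of its start (((horizontal distance between post_1_foot and pot below 0.045 m and z of post_1_foot in the frame of pot between -0.005 and 0.035 m and angle between post_1_foot's own z axis and vertical below 0.9 rad and distance of each of post_2_centre, post_3_centre, post_4_centre from where it was at the start of the episode below 0.008 m and angle between each of post_2_centre, post_3_centre, post_4_centre's own z axis and vertical below 0.1 rad) or (horizontal distance between post_2_foot and pot below 0.045 m and z of post_2_foot in the frame of pot between -0.005 and 0.035 m and angle between post_2_foot's own z axis and vertical below 0.9 rad and distance of each of post_1_centre, post_3_centre, post_4_centre from where it was at the start of the episode below 0.008 m and angle between each of post_1_centre, post_3_centre, post_4_centre's own z axis and vertical below 0.1 rad) or (horizontal distance between post_3_foot and pot below 0.045 m and z of post_3_foot in the frame of pot between -0.005 and 0.035 m and angle between post_3_foot's own z axis and vertical below 0.9 rad and distance of each of post_1_centre, post_2_centre, post_4_centre from where it was at the start of the episode below 0.008 m and angle between each of post_1_centre, post_2_centre, post_4_centre's own z axis and vertical below 0.1 rad) or (horizontal distance between post_4_foot and pot below 0.045 m and z of post_4_foot in the frame of pot between -0.005 and 0.035 m and angle between post_4_foot's own z axis and vertical below 0.9 rad and distance of each of post_1_centre, post_2_centre, post_3_centre from where it was at the start of the episode below 0.008 m and angle between each of post_1_centre, post_2_centre, post_3_centre's own z axis and vertical below 0.1 rad)) and angle between pot's own z axis and vertical below 0.1 rad and height (world z) of pot below 0.01 m and distance of pot from where it was at the start of the episode below 0.06 m and linear speed of each of pot, post_1, post_2, post_3, post_4 below 0.03 m/s); the robot touches nothing.
It fails at once if the pepper mill is pushed more than 30 mm or tipped (distance of mill from where it was at the start of the episode above 0.03 m or angle between mill's own z axis and vertical above 0.4 rad).
It fails at once if the salt shaker is pushed more than 30 mm or tipped (distance of salt from where it was at the start of the episode above 0.03 m or angle between salt's own z axis and vertical above 0.4 rad).
It fails at once if the honey jar is pushed more than 30 mm or tipped (distance of honey from where it was at the start of the episode above 0.03 m or angle between honey's own z axis and vertical above 0.4 rad).
It also fails if it takes over 59 s, if anything falls off the work surface, if the arm or the gripper's body presses on something with over 40 N, if the wrist force passes 120 N, or if a joint passes its speed limit or range.

### The arm

A 6-joint arm with a two-finger parallel gripper is mounted at the origin on a cart in front of the work surface, level with it; the furniture and walls round the work are solid. World frame = base frame: x ahead of the robot, y to its left, z up, the work surface at z = 0. Lengths are in m, angles in degrees, forces in N, time in s.
With the tool pointing down it reaches from about 0.4 to 0.825 m from the base axis. Payload 7 kg.
Tool frame: the origin (TCP) lies at the centre of the arm's flange, where the gripper is bolted on; the fingertips stand 178 mm ahead of it and the grasp point (between the pads) lies 159 mm ahead of it (ctrl.hold_point_z is the distance from the TCP to the grasp point, in m); z points along the fingers, y is the line along which they close (so a half turn about z gives the same grasp; the last joint's range is limited). The gripper opens to 88 mm and grips with 3 to 60 N. Pads are 19 mm wide; open, the fingers measure 130 mm over their backs; the gripper's body (78 mm by 193 mm) begins 47 mm behind the grasp point.
Start: joints at [91.965, 20.546, 0.682, 0, -70.136, -16.507], TCP at [0.169, 0.653, 0.405] pointing down, gripper open.
Joint ranges: [-176.03, 176.03], [-82.01, 121.73], [-58.28, 71.71], [-173.87, 95.51], [-174.79, -0.11], [-173.66, 173.66]. Speed limits (degrees/s): [136.94, 136.94, 172.46, 180, 180, 180].

### API

Orientations are given as [roll, pitch, yaw] about the fixed x, y, z axes, in that order (R = Rz(yaw) Ry(pitch) Rx(roll)).
In Python, from plant import ctrl gives the robot as it stands.
- The arm moves only by the shell command python3 -m inch 'ROWS'. ROWS is JSON, one flat list of numbers, 7 for each row, row after row: the closure, from 0 (fully open) to 1 (shut), then the shift along the tool's x, y, z in mm, then the turn, a rotation vector about the tool's x, y, z in degrees. In form: [hand, x, y, z, wx, wy, wz, hand, x, y, z, wx, wy, wz, ...]. A call has 1 to 5 rows; each row is the pose to reach, as a shift and turn from the pose commanded when the call began, along the tool's axes at that moment; what a row does not reach only later rows make up. A row lasts 1/10 s, in which the tool goes at most 50 mm and 8.59 degrees, less where a joint would pass 70% of its speed; a pose out of reach is approached as far as the arm can. A call with a gripper value outside its range is refused whole. The fingers move at their own pace and stop on an object; the grip force is fixed at half the most. Time passes only in rows, so rows that repeat a pose let the fingers close. It gives the time, the measured TCP pose, the force, the opening and the grip force at its end, in the units of the state.
- ctrl.get_obs(): the state, without advancing time (a new reading comes with each control period).
- ctrl.snapshot(name): name is "scene" or "top"; returns a dict with "frame" (384x512x3 uint8, red, green, blue), "K" (3x3 intrinsics, pixels), "k1" (the pictures are not rectified: a ray, as slopes to the right and down, at radius r is drawn at 1 + k1 r^2 times it, then the intrinsics apply), "R" (3x3) and "t" (3): a world point X has camera coordinates R X + t. Camera axes: x right, y down, z forward; pixel columns grow to the right and rows downward; lengths in m; the calibration is good to about 2 mm. A picture is of the moment at which its call begins. There is no depth.
- ctrl.close_job(): hands the job in; it is judged then, once.
Trained networks look in a picture, given as the dict that the camera call returned (one of the last four; its "shot" number tells which), for a name from the list of things; names that differ only in an ending like _2 or _b are one class to them, and where a whole thing is asked for, a point or a joint stands for the part that bears it (a point fixed in the world has none). Each returns a list of dicts, best first, with "p" (0 to 1); they miss things now and then, are a little off and sometimes report something else, mostly with a low value. They report only what shows in the picture. A call takes as long as a camera call. They do not tell look-alikes from the thing itself.
- ctrl.recognise(picture, thing): "location" ([x, y, z] in m, in world coordinates, good to about 4 mm: the middle of the surface that is visible of it).
- ctrl.trace(picture, thing): "pixels" (384x512 bool, what is visible of it).
- ctrl.mark_of(picture, thing): "location" ([x, y, z] in m, in world coordinates, good to about 4 mm: a listed point, or the origin of a listed thing).
The state is a dict: "clock": time; "joint_pos": joint angles; "qvel": joint speeds; "tau": joint torques, N m; "tool_pos": TCP position; "orientation": TCP orientation; "force": force on the tool from outside, world axes, zero at the start; "moment": the same for the moment, N m; "opening": finger opening in m; "gripper_force": force on a finger pad.
Only numpy, scipy, OpenCV 4.12 (cv2) and the standard library are available. Lean on these libraries where they do the work, as an engineer would, in place of code of your own. Each camera call takes 0.05 s, during which the arm holds its last target. There are 200 camera calls.

## Working session

There is one attempt and no reset: what is moved stays moved. The work goes in short steps, Python scripts to look and compute and a shell command to move; the robot and the scene stay as the last step left them, time stands still between calls to the robot, and variables do not carry over. Pictures are saved under pics/ and viewed, at most 10 in all, crops included, and the job is handed in when it is done.

```bash
mkdir -p pics; ls; python3 - <<'E'
from plant import ctrl
import cv2,numpy as np
o=ctrl.get_obs();print(o['clock'],o['tool_pos'],o['orientation'],o['opening'],ctrl.hold_point_z)
for n in ("scene","top"):
    p=ctrl.snapshot(n);cv2.imwrite(f"pics/{n}0.png",p["frame"][:,:,::-1])
    print(n,np.round(-p["R"].T@p["t"],3))
    for th in ["rack_top","rack_left_end","post_1_centre","pot","mill","salt","honey"]:
        print(th,[(np.round(d["location"],3).tolist(),round(d["p"],2)) for d in ctrl.mark_of(p,th)])
E
```

```text
pics
0.0 [0.16944185 0.65318206 0.4037335 ] [ 1.79906721e+02 -7.66410237e-03 -1.45493097e+01] 0.08731834633302325 0.1593
scene [0.16  0.506 0.576]
rack_top [([0.589, -0.067, 0.046], 0.59), ([0.589, -0.108, 0.066], 0.21)]
rack_left_end [([0.59, 0.088, 0.04], 0.85), ([0.588, 0.053, -0.001], 0.69)]
post_1_centre [([0.594, 0.051, 0.062], 0.83)]
pot [([0.507, 0.28, 0.001], 0.97), ([0.596, 0.048, 0.059], 0.59), ([0.583, -0.19, 0.064], 0.18)]
mill [([0.762, -0.057, -0.002], 0.76), ([0.504, 0.276, 0.004], 0.69)]
salt [([0.753, 0.054, -0.002], 0.93)]
honey [([0.727, 0.215, 0.001], 0.97)]
top [ 0.546 -0.009  1.135]
rack_top [([0.59, -0.066, 0.044], 0.58), ([0.588, -0.025, 0.039], 0.27)]
rack_left_end [([0.587, 0.088, 0.043], 0.98), ([0.588, -0.187, 0.067], 0.6)]
post_1_centre [([0.586, 0.047, 0.064], 0.64), ([0.588, -0.068, -0.001], 0.33)]
pot [([0.504, 0.276, -0.002], 0.66)]
mill [([0.765, -0.056, 0.002], 0.69)]
salt [([0.749, 0.053, -0.003], 0.66), ([0.586, -0.03, 0.068], 0.17)]
honey [([0.724, 0.223, 0.001], 0.6)]
```

```bash
python3 - <<'E'
import cv2,numpy as np
a=cv2.imread("pics/scene0.png");b=cv2.imread("pics/top0.png")
c=np.vstack([a,b]);cv2.imwrite("pics/both0.png",cv2.resize(c,(400,600)) if 0 else np.hstack([cv2.resize(a,(400,300)),cv2.resize(b,(400,300))]))
E
```

```text
(no output)
```

View pics/scene0.png

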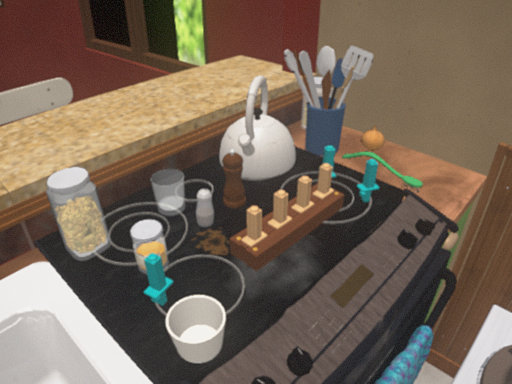

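View pics/top0.png

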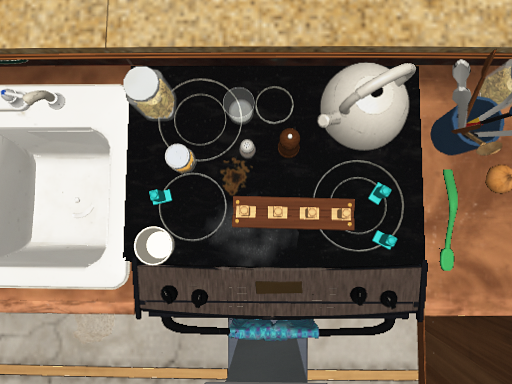

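The light-wood posts in the top view are at about (245,212), (279,212), (312,213) and (345,213), and all four stand on the rack. The turquoise look-alikes at (160,196), (380,193) and (385,240) stand on the cooktop, so I leave them alone. The pot is at (154,245). Next I measure the rack yaw and the post tops.

```bash
cat >h.py <<'E'
from plant import ctrl
import cv2,numpy as np
def toworld(p,px,z):
    px=np.asarray(px,float).reshape(-1,1,2)
    n=cv2.undistortPoints(px,p["K"],np.array([p["k1"],0,0,0.]) ).reshape(-1,2)
    R,t=p["R"],p["t"]; c=-R.T@t
    d=np.c_[n,np.ones(len(n))]@R
    return c+d*((z-c[2])/d[:,2])[:,None]
E
python3 - <<'E'
from h import *
p=ctrl.snapshot("top")
r=ctrl.trace(p,"rack")
for d in r[:2]:
    print(d["p"],d["pixels"].sum())
m=r[0]["pixels"].astype(np.uint8)
ys,xs=np.nonzero(m)
w=toworld(p,np.c_[xs,ys],0.044)[:,:2].astype(np.float32)
print(cv2.minAreaRect(w*1000))
for d in ctrl.trace(p,"post_1"):
    ys,xs=np.nonzero(d["pixels"]); print(round(d["p"],2),len(xs),xs.mean(),ys.mean(),toworld(p,[[xs.mean(),ys.mean()]],.11)[0])
f=p["frame"].astype(int)
lt=((f[:,:,0]>190)&(f[:,:,2]<190)&(f[:,:,1]>130)).astype(np.uint8)
n,l,s,c=cv2.connectedComponentsWithStats(lt[190:235,225:365])
for i in range(1,n):
    if s[i,4]>25: q=c[i]+[225,190]; print(s[i],q,toworld(p,[q],.12)[0].round(4))
cv2.imwrite("pics/crop1.png",cv2.resize(p["frame"][180:250,130:370,::-1],None,fx=3.3,fy=3.3,interpolation=cv2.INTER_CUBIC))
E
```

```text
0.55 2898
((588.2930297851562, -68.42434692382812), (308.2759704589844, 79.9172134399414), 88.7011947631836)
0.85 223 384.1793721973094 239.5829596412556 [ 0.52174083 -0.27953331  0.11      ]
0.79 229 246.0131004366812 210.68558951965065 [0.58899704 0.0469028  0.11      ]
0.78 229 308.7816593886463 212.53275109170306 [ 0.58504732 -0.10223982  0.11      ]
0.76 215 340.6279069767442 213.93488372093023 [ 0.58191425 -0.17770666  0.11      ]
0.72 308 379.3279220779221 192.5422077922078 [ 0.63302115 -0.27066998  0.11      ]
0.67 237 277.4599156118143 211.56540084388186 [ 0.58713495 -0.02790277  0.11      ]
0.58 267 159.2996254681648 195.7265917602996 [0.62412567 0.25552354 0.11      ]
[ 11  15  20  13 204] [245.49019608 210.91176471] [0.588  0.0476 0.12  ]
[ 43  16  19  13 203] [277.09852217 211.54187192] [ 0.5868 -0.0269  0.12  ]
[ 75  17  19  12 188] [309.2393617  212.49468085] [ 0.5848 -0.1024  0.12  ]
[107  18  19  12 170] [341.34705882 213.48235294] [ 0.5826 -0.1778  0.12  ]
```

View pics/crop1.png

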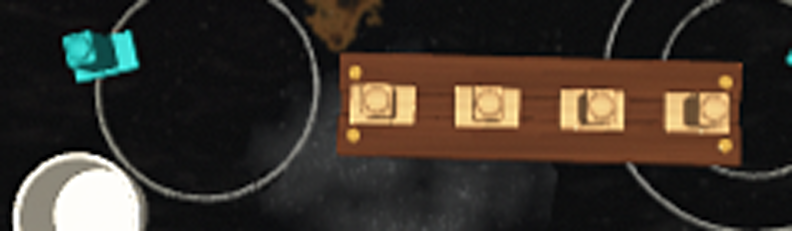

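The four wooden posts sit in the rack, in the crop at (377,102), (489,102), (602,107) and (712,110). The turquoise one at (95,50) is on the cooktop. Rack yaw is about -1.3°, with the posts at y ≈ 0.053, -0.027, -0.107 and -0.187. Now I move towards post 1.

```bash
python3 -m inch '[0.4,30,25,0,0,0,0, 0.4,67,56,0,0,0,0, 0.4,104,87,0,0,0,0, 0.4,141,118,0,0,0,0, 0.4,178,149,0,0,0,0]'; python3 -m inch '[0.4,37,31,0,0,0,0, 0.4,74,62,0,0,0,0, 0.4,111,93,0,0,0,0, 0.4,148,124,0,0,0,0, 0.4,185,155,0,0,0,0]'
```

```text
clock: 1.45
tool_pos: [0.3051, 0.4627, 0.4049]
orientation: [-180.0, -0.0, -14.5]
force: [1.2, 0.6, 0.0]
opening: 0.0548
gripper_force: 0.0
clock: 1.95
tool_pos: [0.4452, 0.2662, 0.4052]
orientation: [-179.9, -0.0, -14.5]
force: [-0.2, 0.8, 0.5]
opening: 0.0525
gripper_force: 0.0
```

```bash
python3 -m inch '[0.4,37,32,0,0,0,-3, 0.4,74,64,0,0,0,-6, 0.4,111,96,0,0,0,-9, 0.4,148,128,0,0,0,-13.2, 0.4,180,157,0,0,0,-13.2]'; python3 -m inch '[0.4,19,10,0,0,0,0, 0.4,19,10,30,0,0,0, 0.4,19,10,60,0,0,0, 0.4,19,10,60,0,0,0]'
python3 - <<'E'
from h import *
for n in ("scene","top"):
    p=ctrl.snapshot(n);cv2.imwrite(f"pics/{n}1.png",p["frame"][:,:,::-1])
E
```

```text
clock: 2.45
tool_pos: [0.5804, 0.0687, 0.4049]
orientation: [-180.0, -0.0, -1.2]
force: [0.8, 0.9, 0.6]
opening: 0.0527
gripper_force: 0.0
clock: 2.85
tool_pos: [0.5968, 0.0596, 0.3406]
orientation: [179.9, 0.4, -1.4]
force: [-1.3, 0.3, 0.0]
opening: 0.0527
gripper_force: 0.0
```

View pics/scene1.png

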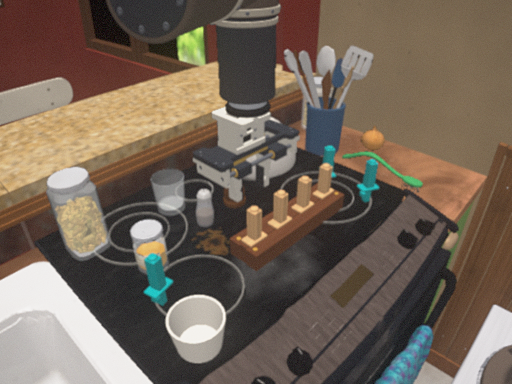

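The scene view shows the gripper over the left end of the rack, with the fingertips near (235,195) and post 1 at (255,222). I check that by projection.

```bash
python3 - <<'E'
from h import *
o=ctrl.get_obs();print(o['tool_pos'],o['clock'])
p=ctrl.snapshot("scene")
P=np.array([[.597,.0596,.1626],[.5907,.053,.125],[.589,-.027,.125],[.587,-.107,.125],[.585,-.187,.125]])
print(cv2.projectPoints(P,cv2.Rodrigues(p["R"])[0],p["t"],p["K"],np.array([p["k1"],0,0,0.]))[0].reshape(-1,2).round(1))
cv2.imwrite("pics/crop2.png",cv2.resize(p["frame"][120:270,180:350,::-1],None,fx=4,fy=4,interpolation=cv2.INTER_CUBIC))
E
```

```text
[0.59832419 0.06033265 0.34511414] 2.95
[[248.8 192. ]
 [253.6 207.8]
 [280.6 191.7]
 [304.6 177.5]
 [326.1 164.9]]
```

View pics/crop2.png

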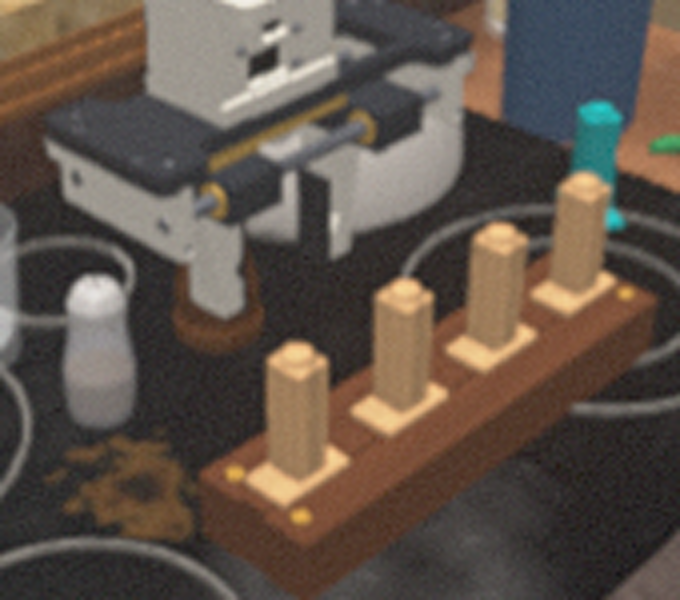

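```bash
python3 -m inch '[0.4,-7,7,0,0,0,0, 0.4,-7,7,30,0,0,0, 0.4,-7,7,60,0,0,0, 0.4,-7,7,90,0,0,0, 0.4,-7,7,90,0,0,0]'; python3 -m inch '[0.8,0,0,0,0,0,0, 0.8,0,0,0,0,0,0, 0.8,0,0,0,0,0,0]'; python3 -m inch '[0.8,0,0,0,0,0,0, 0.8,0,0,0,0,0,0, 0.8,0,0,0,0,0,0]'
```

```text
clock: 3.5
tool_pos: [0.5893, 0.053, 0.2524]
orientation: [179.9, 0.3, -1.4]
force: [-0.6, -0.6, -0.6]
opening: 0.0526
gripper_force: 0.0
clock: 3.8
tool_pos: [0.5916, 0.0537, 0.2568]
orientation: [-179.9, -0.2, -1.3]
force: [0.4, -0.0, 0.1]
opening: 0.034
gripper_force: 0.0
clock: 4.1
tool_pos: [0.5912, 0.053, 0.2555]
orientation: [180.0, -0.0, -1.3]
force: [-0.6, -4.9, 4.7]
opening: 0.0219
gripper_force: 30.0
```

Gripped. Now I wiggle it 5 mm left, then back.

```bash
python3 -m inch '[0.8,0,-1.5,0,0,0,0, 0.8,0,-3,0,0,0,0, 0.8,0,-3,0,0,0,0]'; python3 -m inch '[0.8,0,-2,0,0,0,0, 0.8,0,-2,0,0,0,0]';  python3 -m inch '[0.8,0,5,0,0,0,0, 0.8,0,5,0,0,0,0]'
```

```text
clock: 4.4
tool_pos: [0.5912, 0.0542, 0.2556]
orientation: [179.8, 0.0, -1.3]
force: [2.0, -15.5, 6.4]
opening: 0.0217
gripper_force: 30.0
clock: 4.6
tool_pos: [0.5913, 0.0552, 0.2558]
orientation: [179.6, 0.1, -1.3]
force: [3.3, -21.2, 7.9]
opening: 0.0223
gripper_force: 30.1
clock: 4.8
tool_pos: [0.5912, 0.0527, 0.2554]
orientation: [180.0, -0.1, -1.4]
force: [0.3, -7.3, 5.1]
opening: 0.0215
gripper_force: 30.0
```

Post 1 is sound: with 5 mm commanded it moved about 2 mm at 21 N. On to post 2.

```bash
python3 -m inch '[0.4,0,0,0,0,0,0, 0.4,0,0,0,0,0,0, 0.4,0,0,0,0,0,0, 0.4,0,0,-35,0,0,0, 0.4,0,0,-65,0,0,0]'; python3 -m inch '[0.4,0,40,0,0,0,0, 0.4,0,80,0,0,0,0, 0.4,0,80,0,0,0,0, 0.4,0,80,35,0,0,0, 0.4,0,80,65,0,0,0]'; python3 -m inch '[0.8,0,0,0,0,0,0, 0.8,0,0,0,0,0,0, 0.8,0,0,0,0,0,0, 0.8,0,0,0,0,0,0, 0.8,0,0,0,0,0,0]'; python3 -m inch '[0.8,0,0,0,0,0,0, 0.8,0,-2,0,0,0,0, 0.8,0,-5,0,0,0,0, 0.8,0,-5,0,0,0,0]'
```

```text
clock: 5.3
tool_pos: [0.5908, 0.0539, 0.3198]
orientation: [180.0, 0.1, -1.3]
force: [1.9, 0.2, 0.5]
opening: 0.0516
gripper_force: 0.0
clock: 5.8
tool_pos: [0.5891, -0.0264, 0.2542]
orientation: [-179.9, -0.1, -1.4]
force: [0.0, 0.4, -1.3]
opening: 0.0525
gripper_force: 0.0
clock: 6.3
tool_pos: [0.5896, -0.0263, 0.2561]
orientation: [-180.0, -0.1, -1.3]
force: [0.2, 1.3, 4.8]
opening: 0.0222
gripper_force: 30.0
clock: 6.7
tool_pos: [0.5897, -0.0216, 0.2561]
orientation: [180.0, -0.1, -1.3]
force: [-0.1, -1.5, 7.1]
opening: 0.0217
gripper_force: 30.0
```

Post 2 followed the full 5 mm at 1.5 N, so it is the loose one. I slide it on to its stop.

```bash
python3 -m inch '[0.8,0,-2,0,0,0,0, 0.8,0,-4,0,0,0,0, 0.8,0,-5,0,0,0,0, 0.8,0,-5,0,0,0,0]'
```

```text
clock: 7.1
tool_pos: [0.5898, -0.0183, 0.2562]
orientation: [179.8, -0.1, -1.3]
force: [1.5, -12.7, 5.5]
opening: 0.0221
gripper_force: 30.0
```

At the stop, it has moved about 8 to 9 mm. I ease off slightly and lift.

```bash
python3 -m inch '[0.8,0,1,0,0,0,0, 0.8,0,1,-4,0,0,0, 0.8,0,1,-8,0,0,0, 0.8,0,1,-12,0,0,0, 0.8,0,1,-12,0,0,0]'
```

```text
clock: 7.6
tool_pos: [0.5895, -0.0186, 0.2671]
orientation: [179.9, -0.0, -1.3]
force: [2.2, -7.8, -0.8]
opening: 0.022
gripper_force: 30.0
```

```bash
python3 -m inch '[0.8,0,0,-15,0,0,0, 0.8,0,0,-35,0,0,0, 0.8,0,0,-70,0,0,0, 0.8,0,0,-110,0,0,0, 0.8,0,0,-145,0,0,0]'
python3 - <<'E'
from h import *
for n in ("scene","top"):
    p=ctrl.snapshot(n)
    if n=="scene": cv2.imwrite("pics/s3.png",p["frame"][:,:,::-1])
    for d in ctrl.mark_of(p,"pot")[:2]: print("pot",d)
    for d in ctrl.mark_of(p,"post_2_foot")[:5]: print("foot",d)
o=ctrl.get_obs();print(o['tool_pos'],o['opening'],o['force'])
E
```

```text
clock: 8.1
tool_pos: [0.589, -0.0176, 0.4138]
orientation: [-180.0, -0.0, -1.3]
force: [1.2, 0.0, -1.0]
opening: 0.0221
gripper_force: 30.0
pot {'location': [0.5077, 0.2771, -0.0021], 'p': 0.69}
pot {'location': [0.588, -0.1079, 0.0055], 'p': 0.22}
foot {'location': [0.5913, -0.0194, 0.1631], 'p': 0.83}
pot {'location': [0.5838, -0.1913, 0.0637], 'p': 0.19}
[ 0.58876898 -0.01752466  0.41070849] 0.022179167204037224 [-0.21658476 -0.44817504 -2.22208767]
```

View pics/s3.png

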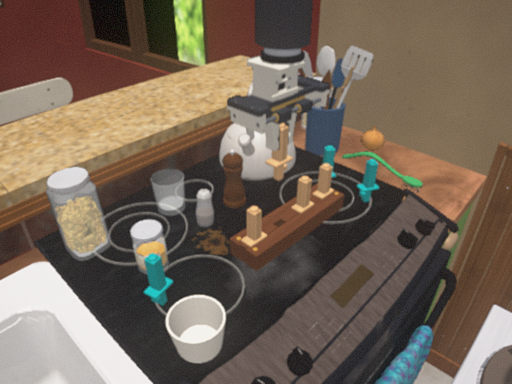

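The scene view shows post 2 held upright at (282,150). Posts 1, 3 and 4 are still in the rack at (254,225), (305,190) and (325,178), and the pot is at (197,325). I carry the post over to the pot.

```bash
python3 -m inch '[0.8,-5,-20,0,0,0,0, 0.8,-15,-55,0,0,0,0, 0.8,-27,-90,0,0,0,0, 0.8,-38,-125,0,0,0,0, 0.8,-49,-160,0,0,0,0]';python3 -m inch '[0.8,-11,-35,0,0,0,0, 0.8,-22,-70,0,0,0,0, 0.8,-33,-105,0,0,0,0, 0.8,-40,-130,0,0,0,0, 0.8,-41,-134.5,0,0,0,0]'; python3 -m inch '[0.8,0,0,25,0,0,0, 0.8,0,0,50,0,0,0, 0.8,0,0,70,0,0,0, 0.8,0,0,80,0,0,0, 0.8,0,0,80,0,0,0]'
python3 - <<'E'
from h import *
for n in ("scene","top"):
    p=ctrl.snapshot(n)
    if n=="scene": cv2.imwrite("pics/s4.png",cv2.resize(p["frame"][200:384,100:300,::-1],None,fx=3,fy=3))
    for t in("pot","post_2_foot","post_2_centre"):
      for d in ctrl.mark_of(p,t)[:2]: print(n,t,d)
E
```

```text
clock: 8.9
tool_pos: [0.5432, 0.1448, 0.4102]
orientation: [179.9, 0.1, -1.4]
force: [0.3, 0.5, -0.1]
opening: 0.022
gripper_force: 30.0
clock: 9.4
tool_pos: [0.5053, 0.2814, 0.41]
orientation: [179.9, 0.1, -1.2]
force: [-0.0, -0.2, -1.5]
opening: 0.0219
gripper_force: 30.0
clock: 9.9
tool_pos: [0.506, 0.2783, 0.3297]
orientation: [179.8, 0.2, -1.4]
force: [-0.2, 0.9, -0.6]
opening: 0.0218
gripper_force: 30.0
scene pot {'location': [0.5052, 0.2774, -0.0], 'p': 0.57}
scene pot {'location': [0.7631, -0.0543, -0.0023], 'p': 0.17}
scene post_2_foot {'location': [0.5037, 0.278, 0.081], 'p': 0.8}
scene post_2_centre {'location': [0.5033, 0.2753, 0.1383], 'p': 0.93}
scene post_2_centre {'location': [0.504, 0.2774, -0.0015], 'p': 0.49}
top pot {'location': [0.5853, -0.1856, 0.062], 'p': 0.72}
top pot {'location': [0.5016, 0.2747, -0.0014], 'p': 0.64}
top post_2_centre {'location': [0.5059, 0.2791, 0.1438], 'p': 0.48}
top post_2_centre {'location': [0.5882, -0.0694, 0.0005], 'p': 0.24}
```

View pics/s4.png

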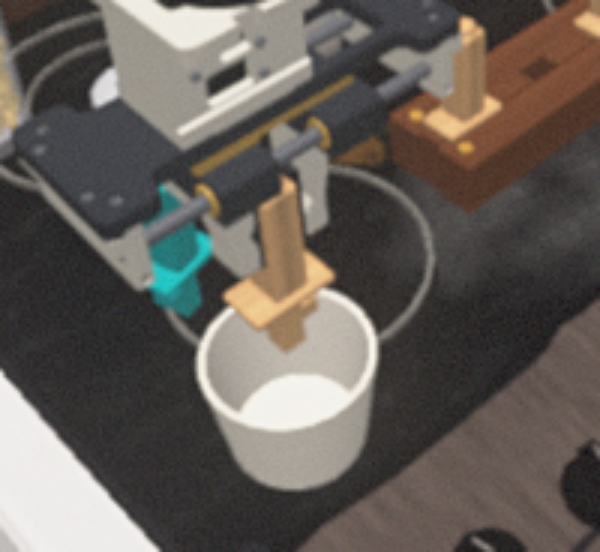

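The foot, near (285,345) in the crop, is centred over the pot opening. I lower it.

```bash
python3 -m inch '[0.8,0,0,25,0,0,0, 0.8,0,0,50,0,0,0, 0.8,0,0,65,0,0,0, 0.8,0,0,70,0,0,0, 0.8,0,0,70,0,0,0]'; python3 -m inch '[0.8,0,0,2,0,0,0, 0.8,0,0,4,0,0,0, 0.8,0,0,4,0,0,0]'
```

```text
clock: 10.8
tool_pos: [0.5062, 0.2791, 0.2614]
orientation: [180.0, 0.0, -1.3]
force: [-0.6, 0.6, -0.4]
opening: 0.0216
gripper_force: 30.0
clock: 11.1
tool_pos: [0.5063, 0.2791, 0.2581]
orientation: [-180.0, -0.0, -1.3]
force: [1.0, -0.1, -0.7]
opening: 0.0218
gripper_force: 30.0
```

```bash
python3 -m inch '[0.8,0,0,1.5,0,0,0, 0.8,0,0,3,0,0,0, 0.8,0,0,3,0,0,0]'; python3 -m inch '[0.7,0,0,0,0,0,0, 0.65,0,0,0,0,0,0, 0.6,0,0,0,0,0,0, 0.5,0,0,0,0,0,0, 0.5,0,0,0,0,0,0]'
```

```text
clock: 11.4
tool_pos: [0.5063, 0.2792, 0.2552]
orientation: [-180.0, -0.0, -1.3]
force: [-1.3, -1.1, 3.6]
opening: 0.0218
gripper_force: 30.0
clock: 11.9
tool_pos: [0.5062, 0.279, 0.2546]
orientation: [180.0, 0.0, -1.3]
force: [0.1, 0.4, 0.0]
opening: 0.0421
gripper_force: 0.0
```

```bash
python3 -m inch '[0.2,0,0,0,0,0,0, 0.2,0,0,0,0,0,0, 0.2,0,0,0,0,0,0, 0.2,0,0,-10,0,0,0, 0.2,0,0,-25,0,0,0]'; python3 -m inch '[0.2,0,0,-35,0,0,0, 0.2,0,0,-80,0,0,0, 0.2,0,0,-120,0,0,0, 0.2,0,0,-140,0,0,0, 0.2,0,0,-140,0,0,0]'
python3 - <<'E'
from h import *
for n in ("scene","top"):
    p=ctrl.snapshot(n)
    if n=="scene": cv2.imwrite("pics/s5.png",cv2.resize(p["frame"][130:384,100:400,::-1],None,fx=2.3,fy=2.3))
    for t in("pot","post_2_centre"):
      for d in ctrl.mark_of(p,t)[:6]: print(n,t,d)
E
```

```text
clock: 12.4
tool_pos: [0.506, 0.2789, 0.2797]
orientation: [179.9, 0.1, -1.3]
force: [-0.1, -0.1, 0.4]
opening: 0.0697
gripper_force: 0.0
clock: 12.9
tool_pos: [0.5066, 0.2792, 0.4246]
orientation: [-179.7, -0.3, -1.3]
force: [-1.0, -0.8, 0.0]
opening: 0.0708
gripper_force: 0.0
scene pot {'location': [0.5046, 0.277, 0.0649], 'p': 0.59}
scene pot {'location': [0.5056, 0.2779, 0.0052], 'p': 0.39}
scene post_2_centre {'location': [0.5055, 0.2762, 0.0626], 'p': 0.89}
top pot {'location': [0.5051, 0.2753, -0.0029], 'p': 0.7}
top post_2_centre {'location': [0.5043, 0.2737, -0.0014], 'p': 0.37}
top post_2_centre {'location': [0.5888, 0.0533, 0.0449], 'p': 0.35}
```

View pics/s5.png

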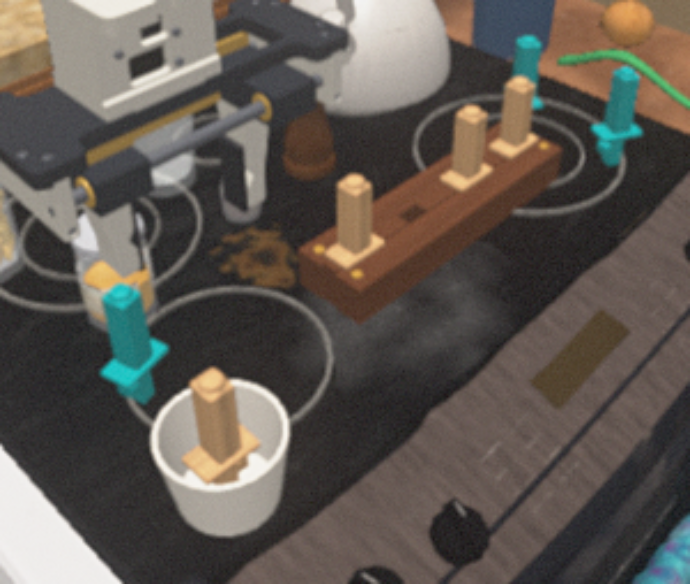

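The post stands foot down in the pot, at (215,430) in the crop. The other three stand upright in the rack, and nothing else has been disturbed. I hand it in.

```bash
python3 -c "
from plant import ctrl
print(ctrl.close_job())"
```

```text
the job is handed in; nothing more can be done
None
```

Post 2 was the loose one: I slid it left, lifted it out and stood it foot down in the pot, with the three sound posts still in the rack; the job was handed in at about 13 s, and no verdict came back.

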